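Click the glass back into the cooker hood's lamp

ROBOT

A 6-joint arm with a two-finger parallel gripper is mounted at the origin on the work surface. World frame = base frame: x ahead of the robot, y to its left, z up, the work surface at z = 0. Lengths are in mm, angles in rad, forces in N, time in s.
With the tool pointing down it reaches from about 400 to 825 mm from the base axis. Payload 7 kg.
Tool frame: the origin (TCP) lies midway between the tips of the shut fingers; the grasp point (between the pads) lies 19 mm behind it; z points along the fingers, y is the line along which they close (so a half turn about z gives the same grasp; the last joint's range is limited). The gripper opens to 88 mm and grips with 3 to 60 N. Pads are 19 mm wide; open, the fingers measure 130 mm over their backs; the gripper's body (78 mm by 193 mm) begins 47 mm behind the grasp point.
Start: joints at [1.45, 0.359, 0.012, 0, -1.224, -0.288], TCP at [268.324, 619.352, 226.561] pointing down, gripper open.
Joint ranges: [-3.07, 3.07], [-1.43, 2.12], [-1.02, 1.25], [-3.03, 1.67], [-3.05, -0], [-3.03, 3.03]. Speed limits (rad/s): [2.39, 2.39, 3.01, 3.14, 3.14, 3.14].

INTERFACE

Orientations are given as a unit quaternion [x, y, z, w].
In Python, from station import bot gives the robot as it stands.
- The arm moves only by the tool jog_arm, never from a script. Its argument "deltas" is a list of rows, each a list of 7 numbers: the closure, from 0 (fully open) to 1 (shut), then the shift along the tool's x, y, z in m, then the turn, a rotation vector about the tool's x, y, z in degrees. A call has 1 to 8 rows; each row shifts and turns the commanded pose from where the row before left it, along the tool's axes as they then stand; what a row does not reach is not made up. A row lasts 1/8 s, in which the tool goes at most 62.5 mm and 10.7 degrees, less where a joint would pass 70% of its speed; a pose out of reach is approached as far as the arm can. A call is refused whole if a number of a shift passes 0.0625 or a number of a turn 10.7, either way. A call with a gripper value outside its range is refused whole. The fingers move at their own pace and stop on an object; "force" is the grip in N (left out, the last holds). Time passes only in rows, so rows that do not move let the fingers close. It gives the time, the measured TCP pose, the force, the opening and the grip force at its end, in the units of the state.
- bot.get_obs(): the state, without advancing time (a new reading comes with each control period).
- bot.capture(name): name is "scene" or "top" or "wrist"; returns the picture (400x640x3 uint8, blue, green, red); there is no depth.
- bot.get_calibration(name): a dict with "K" (3x3 intrinsics, pixels), "k1" (the pictures are not rectified: a ray, as slopes to the right and down, at radius r is drawn at 1 + k1 r^2 times it, then the intrinsics apply), "R" (3x3) and "t" (3): a world point X has camera coordinates R X + t; the wrist camera has in their place "T_tool_cam" (4x4, takes a point from camera to tool coordinates, whose origin is the TCP and whose axes are the flange's). Camera axes: x right, y down, z forward; pixel columns grow to the right and rows downward; lengths in mm; the calibration is good to about 2 mm. A picture is of the moment at which its call begins: read the wrist's pose just before it. get_calibration takes no time and is no camera call.
- bot.close_job(): hands the job in; it is judged then, once.
Trained networks look in the newest picture that a camera, given by its name, has taken for a name from the list of things; names that differ only in an ending like _2 or _b are one class to them, and where a whole thing is asked for, a point or a joint stands for the part that bears it (a point fixed in the world has none). Each returns a list of dicts, best first, with "conf" (0 to 1); they miss things now and then, are a little off and sometimes report something else, mostly with a low value. They report only what shows in the picture. A call takes as long as a camera call. They do not tell look-alikes from the thing itself.
- bot.trace(camera, name): "mask" (400x640 bool, what is visible of it) and "location" ([column, row] in pixels, amid what is visible of it).
The state is a dict: "clock": time; "joint_pos": joint angles; "joint_vel": joint speeds; "effort": joint torques, N m; "tool_pos": TCP position; "tool_rot": TCP orientation; "contact_force": force on the tool from outside, world axes, zero at the start; "moment": the same for the moment, N m; "gripper_width": finger opening in mm; "gripper_force": force on a finger pad.
Only numpy, scipy, OpenCV 4.12 (cv2) and the standard library are available. Lean on these libraries where they do the work, as an engineer would, in place of code of your own. Each camera call takes 0.05 s, during which the arm holds its last target. There are 200 camera calls.

TASK

Pick the round lamp glass off the cork mat by its blue finger tab and lay it, tab up, on the three ball catches of the hood lamp on the counter. Holding it level by the tab, push it gently straight down until all three catches have clicked over its rim and it bears on its three pads and cannot rock, then let go. Stop as soon as it turns hard, for the glass cracks if it is forced, and leave the other things on the counter where they are.

Things in the scene. Friction and masses are not known exactly. Their poses are not given: they have to be found in the camera images.
- lens_grip (a point): Lamp glass: clear disc, 84 mm diameter, 8 mm thick, 110 g, lower edge bevelled wide (7 mm in, 5 mm up), upper edge 2 mm; it lies tab up on the cork. On its middle a blue tab: 26 mm long (own x), 9 mm thick (own y, the way to pinch), 18 mm tall. This point is the tab's centre, 17 mm above the glass's underside, 9 mm above its top face; z points up.
- cork: Fixed round cork mat, 104 mm diameter, 8 mm thick; origin at the centre of its underside. The glass starts at about its middle.
- mount: Hood lamp, fixed, face up: dark base 136 mm across; origin at the centre of its underside, z up. On it a carrier with three pads (34 mm from the axis) for the glass to rest on, a ball catch outside each, and between the catches three round-topped guide pins (43.5 mm from the axis to their near side, 22 mm above the pads). A levelling screw, not measured, puts the pad tops 22 to 48 mm above the origin: feel for it.
- catch0 (a joint): Catch in the mount's own +x direction: 8 mm brass ball, centre 40 mm from the axis, 10 mm above the pad tops, sprung inward from a black block (52 to 64 mm from the axis, rising 15 mm above the pads). Value: outward travel, m; 0 = free or the glass merely lying on it, about 0.006 = rim passing, 0.0005 to 0.0055 (mostly 0.003) = clicked over the seated rim, bearing on it.
- catch1 (a joint): The same, 120 degrees anticlockwise from above from catch0. A glass laid on the balls lies about 11 mm above the pads. Pushed down level by the tab it resists with up to about 10 N as the balls spread, slips past them with a sagging or uneven force, then turns hard on the pads. Pressed at one edge only it tips and jams; a sideways force means it leans on a pin: ease it over.
- catch2 (a joint): The same, 240 degrees anticlockwise from above from catch0. Clicked balls stand up to 6 mm above the glass's top face and reach inward to 38 mm from the axis. The glass cracks when its contacts with the lamp add up to more than 45 N (about 8 N comes from the springs once seated), so stop soon after it turns hard, at 11 to 20 N.
- screwdriver: Bystander: screwdriver with a red handle, 170 mm long, lying on the counter between the mat and the lamp.
- screw_tray: Bystander: small open steel tray, 70 x 50 x 16 mm.
- mug: Bystander: white mug, 85 mm high.
- spice_jar: Bystander: amber jar with a red cap, 75 mm high.
- soap_bottle: Bystander: green bottle, 190 mm high, 60 mm diameter, at the left.
- burner_cap: Bystander: dark steel burner cap, 56 mm diameter, 11 mm high.
- spoon: Bystander: steel spoon lying on the counter.
Mind the look-alikes: they are no part of the job. What is meant by the part that bears lens_grip is not green, and is the larger of those in its own colour. There is more than one size of the mount; the job needs the middle-sized.

How it is judged (in metres and radians):
At the end, for the whole second after the job is handed in: The glass lies tab up in the lamp, centred within 4 mm, level within 2 degrees, every one of the three catches clicked over its rim and bearing on it (still pushed out by at least 0.4 mm), at rest and released (value of joint each of catch0, catch1, catch2 above 0.0004 m and angle between lens_grip's own z axis and vertical below 0.035 rad and horizontal distance between lens_grip and mount below 0.004 m and linear speed of lens below 0.01 m/s); the robot touches nothing.
It fails at once if the glass is forced against the lamp: its contacts with the lamp add up to more than 45 N, springs included (contact force between lens and mount above 45 N).
It fails at once if a bystander is moved by more than 30 mm (distance of any of screwdriver, screw_tray, mug, spice_jar, soap_bottle, burner_cap, spoon from where it was at the start of the episode above 0.03 m).
It also fails if it takes over 42 s, if anything falls off the work surface, if the arm or the gripper's body presses on something with over 40 N, if the wrist force passes 120 N, or if a joint passes its speed limit or range.

## Working session

There is one attempt and no reset: what is moved stays moved. The work goes in short steps, Python scripts to look and compute and a tool call to move; the robot and the scene stay as the last step left them, time stands still between calls to the robot, and variables do not carry over. Pictures are saved under pics/ and viewed, at most 13 in all, crops included, and the job is handed in when it is done.

Besides the shell and the picture viewer there is one more tool, called as a command line: name --pt "numbers of a row" for each row, then --argument value for the rest. jog_arm: Moves the arm, as the interface text tells. Its arguments: {"type":"object","properties":{"deltas":{"type":"array","items":{"type":"array","items":{"type":"number"}}},"force":{"type":"number"}},"required":["deltas"]}

```bash
ls; mkdir -p pics
cat > h.py <<'E'
import numpy as np,cv2
from station import bot
from scipy.spatial.transform import Rotation as Ro
def cam(n):
    c=bot.get_calibration(n); K=np.array(c["K"]);
    if "R" in c: return K,c["k1"],np.array(c["R"]),np.array(c["t"])
    o=bot.get_obs(); T=np.array(c["T_tool_cam"]); W=np.eye(4); W[:3,:3]=Ro.from_quat(o["tool_rot"]).as_matrix(); 
    p=np.array(o["tool_pos"],float); W[:3,3]=p
    M=np.linalg.inv(W@T); return K,c["k1"],M[:3,:3],M[:3,3]
def ray(C,px,z):
    K,k,R,t=C
    u=cv2.undistortPoints(np.array([[px]],float),K,np.array([k,0,0,0,0.]))[0,0]
    d=R.T@np.array([u[0],u[1],1]); c=-R.T@t
    return c+d*(z-c[2])/d[2]
def proj(C,X):
    K,k,R,t=C
    return cv2.projectPoints(np.atleast_2d(X).astype(float),cv2.Rodrigues(R)[0],t,K,np.array([k,0,0,0,0.]))[0][:,0]
E
python3 - <<'E'
from h import *
print(bot.get_obs())
for n in ("top","scene"):
    im=bot.capture(n); cv2.imwrite(f"pics/{n}.png",im); C=cam(n)
    for nm in ("lens_grip","mount","cork","screwdriver","soap_bottle"):
        for r in bot.trace(n,nm):
            m=r["mask"]; print(n,nm,round(r["conf"],2),np.round(r["location"]),m.sum(),np.round(ray(C,r["location"],20)))
E
```

```text
pics
{'clock': 0.0, 'joint_pos': array([ 1.45012155e+00,  3.59376374e-01,  1.10572951e-02, -3.80008027e-04,
       -1.22411654e+00, -2.88087559e-01]), 'joint_vel': array([-0.00013374,  0.00044798, -0.00352962, -0.00076729, -0.00155305,
        0.00029697]), 'effort': array([-1.12793503e-03, -5.82697105e+01,  2.93045944e+01,  6.99684396e+00,
        6.78032055e-03, -1.68340212e-04]), 'tool_pos': array([268.12118478, 618.91620749, 225.62343769]), 'tool_rot': array([ 9.79173292e-01, -2.03024533e-01, -1.09491965e-04,  8.31712093e-04]), 'contact_force': array([-0.07942161,  0.055863  ,  0.13939947]), 'moment': array([ 0.07654379,  0.00485281, -0.01285505]), 'gripper_force': 0.0, 'gripper_width': 87.76888557065833}
top lens_grip 0.89 [284. 260.] 725 [389. 173.  20.]
top lens_grip 0.54 [267. 164.] 363 [657. 226.  20.]
top mount 0.62 [452. 123.] 3153 [ 777. -300.   20.]
top mount 0.61 [302. 140.] 302 [728. 129.  20.]
top mount 0.56 [418. 244.] 887 [ 434. -190.   20.]
top mount 0.55 [414. 190.] 1932 [ 583. -182.   20.]
top cork 0.79 [273. 214.] 396 [514. 207.  20.]
top screwdriver 0.61 [349. 237.] 339 [453.  -2.  20.]
top soap_bottle 0.87 [157. 270.] 935 [362. 524.  20.]
scene lens_grip 0.94 [363. 206.] 386 [545. 167.  20.]
scene lens_grip 0.56 [383. 238.] 295 [669. 228.  20.]
scene lens_grip 0.32 [468. 160.] 832 [287. 516.  20.]
scene mount 0.65 [184. 262.] 3051 [ 809. -305.   20.]
scene mount 0.64 [259. 180.] 406 [ 459. -178.   20.]
scene mount 0.57 [246. 210.] 1346 [ 600. -186.   20.]
scene cork 0.53 [374. 213.] 232 [572. 199.  20.]
scene screwdriver 0.59 [312. 183.] 164 [458.  -1.  20.]
scene soap_bottle 0.69 [244. 210.] 1387 [ 601. -190.   20.]
scene soap_bottle 0.61 [468. 161.] 831 [292. 515.  20.]
```

View pics/top.png

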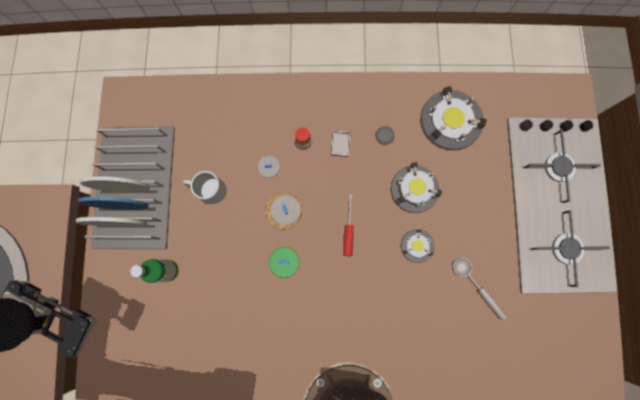

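View pics/scene.png

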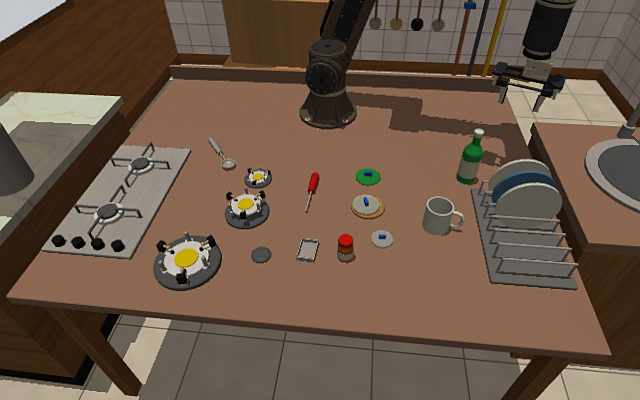

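The top view shows the candidates. Glasses: clear on cork at (285,210), green at (284,262), and small clear at (268,166). Lamps: large (452,120), middle (415,189), small (418,245). I choose the clear glass on the cork (285,210) and the middle lamp (415,189), and will check both from close by.

```bash
cat >> h.py <<'E'
def rel(P,yaw=None):
    "world target -> delta in tool axes (m)"
    o=bot.get_obs(); R=Ro.from_quat(o["tool_rot"]).as_matrix()
    return np.round(R.T@(np.array(P)-o["tool_pos"])/1000,4)
E
python3 - <<'E'
from h import *
C=cam("top"); g=ray(C,(285,210),25); m=ray(C,(415,189),30); print(g,m)
C2=cam("scene"); print(ray(C2,(366,202),25),ray(C2,(246,207),30))
o=bot.get_obs();print(Ro.from_quat(o["tool_rot"]).as_matrix().round(3))
c=bot.get_calibration("wrist");print(c)
print(rel([g[0],g[1],250]))
E
```

```text
[526.09447127 172.42160167  25.        ] [ 582.49076204 -184.01795528   30.        ]
[532.70613266 174.31857183  25.        ] [ 595.26200678 -185.56588321   30.        ]
[[ 0.918 -0.398  0.   ]
 [-0.398 -0.918  0.   ]
 [-0.    -0.    -1.   ]]
{'K': array([[317.17184478,   0.        , 313.90816235],
       [  0.        , 317.17184478, 195.88997462],
       [  0.        ,   0.        ,   1.        ]]), 'k1': 0.007912787432325975, 'T_tool_cam': array([[ 8.82325802e-04, -9.69518800e-01, -2.45015344e-01,
         6.48112625e+01],
       [ 9.99999610e-01,  8.61018607e-04,  1.94076549e-04,
        -1.07284098e-01],
       [ 2.28019076e-05, -2.45015420e-01,  9.69519182e-01,
        -1.58174843e+02],
       [ 0.00000000e+00,  0.00000000e+00,  0.00000000e+00,
         1.00000000e+00]])}
[ 0.4142  0.3076 -0.0234]
```

jog_arm --pt "0 0.03 0.02 -0.04 0 0 0" --pt "0 0.05 0.038 0 0 0 0" --pt "0 0.05 0.038 0 0 0 0" --pt "0 0.06 0.045 0 0 0 0" --pt "0 0.06 0.045 0 0 0 0" --pt "0 0.06 0.045 0 0 0 0" --pt "0 0.055 0.04 0 0 0 0" --pt "0 0.04 0.03 0 0 0 0" --force 25

```text
clock: 1.6
tool_pos: [499.5, 217.9, 267.0]
tool_rot: [0.979, -0.203, 0.0, -0.0]
contact_force: [0.4, 0.6, -0.0]
gripper_width: 87.6
gripper_force: 0.0
```

Run:
```python
from h import *
C=cam("wrist"); im=bot.capture("wrist"); cv2.imwrite("pics/w1.png",im)
o=bot.get_obs();print(o["clock"],o["tool_pos"],o["contact_force"])
for r in bot.trace("wrist","lens_grip"):
    print(round(r["conf"],2),r["location"],r["mask"].sum(),ray(C,r["location"],25))
def blue(im):
    h=cv2.cvtColor(im,cv2.COLOR_BGR2HSV); return cv2.inRange(h,(100,120,60),(130,255,255))
n,l,s,c=cv2.connectedComponentsWithStats(blue(im))
for i in range(1,n):
    if s[i,4]>60:
        ys,xs=np.where(l==i); b=cv2.minAreaRect(np.c_[xs,ys].astype(np.float32)); print(s[i],c[i],b,ray(C,c[i],25))
```

```text
1.65 [500.90461587 214.29256692 266.93762068] [ 0.26040741 -3.20123105  0.12236448]
0.95 [338.6, 130.1] 3491 [531.16341573 171.14932376  25.        ]
0.81 [370.9, 221.6] 2085 [403.94816413 177.00923269  25.        ]
0.64 [257.1, 53.4] 2354 [650.03728687 225.19871863  25.        ]
[249  44  17  13 109] [257.04587156  50.04587156] ((257.04412841796875, 50.07353591918945), (6.6884446144104, 16.120866775512695), 59.03623962402344) [653.30735552 223.67455604  25.        ]
[330 123  18  19 140] [338.30714286 132.31428571] ((338.3360595703125, 132.30328369140625), (20.613937377929688, 6.78595495223999), 50.19443130493164) [528.82257015 172.50125109  25.        ]
[367 225  20  14 168] [376.45238095 231.38690476] ((376.45001220703125, 231.35003662109375), (9.17060375213623, 18.973661422729492), 71.56504821777344) [388.10790759 175.11774739  25.        ]
```

View pics/w1.png

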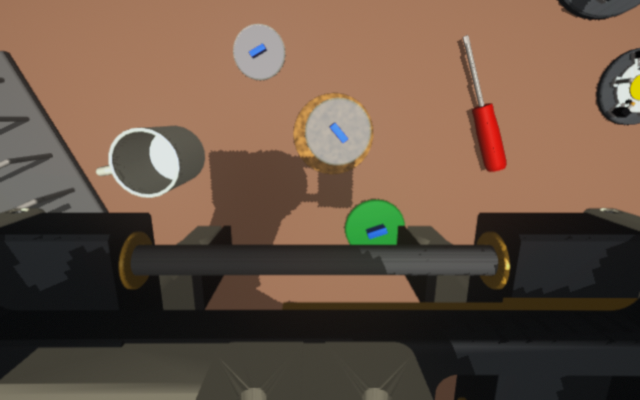

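The wrist view shows the big clear glass on the cork at (338,132) with its blue tab. The small clear glass at (258,50) and the green one at (376,231) are decoys, so the choice holds.

```bash
cat >> h.py <<'E'
def tab(C,im,z,near=None):
    h=cv2.cvtColor(im,cv2.COLOR_BGR2HSV); m=cv2.inRange(h,(100,120,60),(130,255,255))
    n,l,s,c=cv2.connectedComponentsWithStats(m)
    for i in range(1,n):
        if s[i,4]<60: continue
        ys,xs=np.where(l==i)
        P=np.array([ray(C,(x,y),z)[:2] for x,y in zip(xs,ys)]).astype(np.float32)
        r=cv2.minAreaRect(P); b=cv2.boxPoints(r); e=max([b[1]-b[0],b[2]-b[1]],key=np.linalg.norm)
        print("tab",np.round(r[0],1),np.round(r[1],1),"long axis yaw",np.degrees(np.arctan2(e[1],e[0])).round(1),"n",len(xs))
E
python3 - <<'E'
from h import *
C=cam("wrist"); im=bot.capture("wrist"); tab(C,im,34)
o=bot.get_obs(); R=Ro.from_quat(o["tool_rot"]).as_matrix(); print("tool x yaw",np.degrees(np.arctan2(R[1,0],R[0,0])),o["tool_pos"],o["joint_pos"])
print(rel([528,172.5,120]),rel([440,200,190]))
E
```

```text
tab [651.2 223. ] [ 7.  17.9] long axis yaw -85.3 n 108
tab [529.2 173. ] [25.1  8.1] long axis yaw 17.4 n 143
tab [391.8 175.5] [24.6 12.4] long axis yaw 86.1 n 166
tool x yaw -23.635047452926333 [499.46244007 217.96422828 266.71546891] [ 7.71206170e-01  1.19611179e-01 -2.12975587e-01  8.37739217e-05
 -1.23798749e+00  3.87053414e-01]
[0.0443 0.0302 0.1467] [-0.0473  0.0403  0.0767]
```

jog_arm --pt "0 0 0 0.02 0 0 -10.25" --pt "0 0 0 0.02 0 0 -10.25" --pt "0 0 0 0.02 0 0 -10.25" --pt "0 0 0 0.02 0 0 -10.25" --pt "0 0.007 0.026 0.03 0 0 0" --pt "0 0.008 0.026 0.03 0 0 0" --pt "0 0 0 0.01 0 0 0" --pt "0 0 0 0 0 0 0"

```text
clock: 2.75
tool_pos: [528.2, 175.5, 116.1]
tool_rot: [0.988, 0.153, -0.001, 0.0]
contact_force: [-0.9, 0.3, 0.4]
gripper_width: 87.7
gripper_force: 0.0
```

Run:
```python
from h import *
C=cam("wrist"); im=bot.capture("wrist"); tab(C,im,34); cv2.imwrite("pics/w2.png",im)
o=bot.get_obs(); R=Ro.from_quat(o["tool_rot"]).as_matrix(); print("tool x yaw",np.degrees(np.arctan2(R[1,0],R[0,0])),o["tool_pos"],o["clock"])
for r in bot.trace("wrist","lens_grip")[:2]:
    (u,v),rad=cv2.minEnclosingCircle(np.argwhere(r["mask"])[:,::-1].astype(np.float32)); print(r["conf"],ray(C,(u,v),14))
```

```text
tab [651.2 222.6] [ 6.7 18.3] long axis yaw -85.0 n 297
tab [529.9 172.7] [26.   7.1] long axis yaw 17.7 n 308
tool x yaw 17.63639893654536 [528.66075369 175.94355734 116.9882344 ] 2.8
0.98 [415.60778288 186.20995117  14.        ]
0.72 [652.28246502 223.40813374  14.        ]
```

View pics/w2.png

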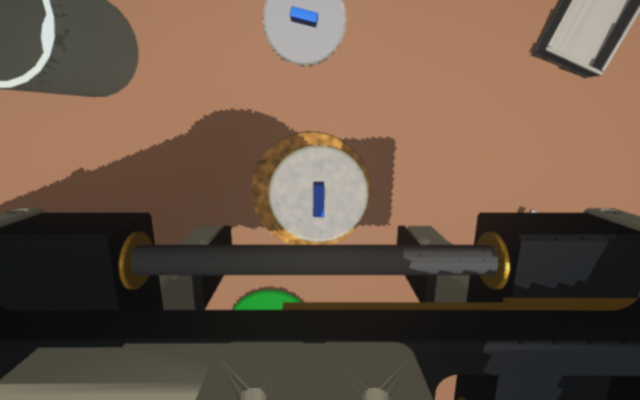

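jog_arm --pt "0.5 0 0.0034 0.03 0 0 0" --pt "0.5 0 0 0.03 0 0 0" --pt "0.5 0 0 0.018 0 0 0" --pt "0.5 0 0 0.01 0 0 0" --pt "0.5 0 0 0.006 0 0 0" --pt "0.5 0 0 0.002 0 0 0" --pt "0.5 0 0 0 0 0 0"

```text
clock: 3.72
tool_pos: [530.0, 172.0, 21.1]
tool_rot: [0.988, 0.153, 0.0, -0.0]
contact_force: [-0.0, 1.1, 0.3]
gripper_width: 43.9
gripper_force: 0.0
```

jog_arm --pt "0.5 0 0 0.0015 0 0 0" --pt "0.5 0 0 0.0015 0 0 0" --pt "0.5 0 0 0 0 0 0"

```text
clock: 4.1
tool_pos: [529.6, 171.6, 17.5]
tool_rot: [0.988, 0.153, -0.0, 0.0]
contact_force: [-1.1, 0.9, 0.8]
gripper_width: 43.7
gripper_force: 0.0
```

jog_arm --pt "1 0 0 0 0 0 0" --pt "1 0 0 0 0 0 0" --pt "1 0 0 0 0 0 0" --pt "1 0 0 0 0 0 0" --force 30

```text
clock: 4.6
tool_pos: [529.7, 171.7, 17.6]
tool_rot: [0.988, 0.153, 0.0, 0.0]
contact_force: [-0.2, 0.7, -0.6]
gripper_width: 9.5
gripper_force: 0.1
```

jog_arm --pt "1 0 0 0 0 0 0" --pt "1 0 0 -0.003 0 0 0" --pt "1 0 0 -0.01 0 0 0" --pt "1 0 0 -0.03 0 0 0" --pt "1 0 0 -0.04 0 0 0" --pt "1 0 0 -0.04 0 0 0" --pt "1 0 0 -0.02 0 0 0" --pt "1 0 0 0 0 0 0"

```text
clock: 5.6
tool_pos: [530.5, 172.3, 163.0]
tool_rot: [0.988, 0.153, 0.002, -0.001]
contact_force: [0.8, -0.3, -1.5]
gripper_width: 8.8
gripper_force: 30.0
```

Run:
```python
from h import *
C=cam("wrist"); im=bot.capture("wrist"); cv2.imwrite("pics/w3.png",im[100:300,180:460])
o=bot.get_obs(); print(o["contact_force"],o["moment"],o["gripper_force"],o["joint_pos"])
tab(C,im,o["tool_pos"][2]+16)
```

```text
[-0.69920984 -0.96786329 -1.44220071] [-0.10209763  0.01708104 -0.00737871] 29.999250769615173 [ 6.65206758e-01  2.17334194e-01 -3.43924655e-01 -2.76841663e-04
 -1.00769881e+00  1.21235958e+00]
tab [621.9 207.2] [3.3 9.2] long axis yaw -85.3 n 198
tab [540.3 175.8] [11.7  8.7] long axis yaw 17.7 n 422
```

View pics/w3.png

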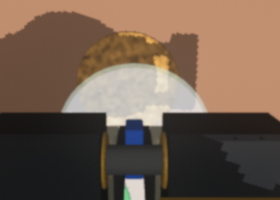

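The glass hangs by its tab between the fingers, with the cork bare behind it. Next I move to a look-out point short of the lamp.

jog_arm --pt "1 -0.012 0.025 0 0 0 0" --pt "1 -0.02 0.045 0 0 0 0" --pt "1 -0.024 0.053 0 0 0 0" --pt "1 -0.024 0.053 0 0 0 0" --pt "1 -0.024 0.053 0 0 0 0" --pt "1 -0.024 0.053 0 0 0 0" --pt "1 -0.02 0.045 0 0 0 0" --pt "1 -0.015 0.03 0 0 0 0"

```text
clock: 6.65
tool_pos: [480.7, -219.7, 159.2]
tool_rot: [0.988, 0.152, -0.001, -0.0]
contact_force: [0.7, 0.0, -1.4]
gripper_width: 8.5
gripper_force: 30.0
```

jog_arm --pt "1 0 0 0 0 0 0" --pt "1 0 0 0 0 0 0"

```text
clock: 6.9
tool_pos: [481.4, -217.7, 159.6]
tool_rot: [0.988, 0.152, -0.001, -0.0]
contact_force: [0.0, -0.2, -1.1]
gripper_width: 8.8
gripper_force: 30.0
```

Run:
```python
from h import *
C=cam("wrist"); im=bot.capture("wrist"); cv2.imwrite("pics/w4.png",im)
o=bot.get_obs(); print(o["clock"],o["tool_pos"],o["joint_pos"])
for n in ("mount","catch0"):
  for r in bot.trace("wrist",n): print(n,r["conf"],r["location"],ray(C,r["location"],30),r["mask"].sum())
```

```text
6.95 [ 481.74044118 -217.33934921  159.86515557] [-5.25887827e-02  1.74919610e-01 -4.03038828e-01 -2.63736669e-04
 -9.94084770e-01  1.93048097e+00]
mount 0.92 [243.8, 195.7] [ 454.10734901 -156.89379877   30.        ] 341
mount 0.8 [321.5, 62.4] [ 586.56698577 -190.45685919   30.        ] 17567
catch0 0.45 [366.3, 90.0] [ 577.15674076 -234.06784812   30.        ] 143
catch0 0.42 [268.2, 75.3] [ 563.10516295 -150.28899645   30.        ] 166
```

View pics/w4.png

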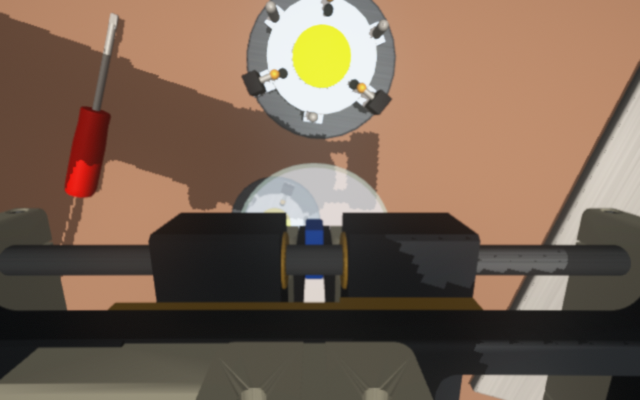

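jog_arm --pt "1 -0.015 0 0 0 0 0" --pt "1 -0.02 0 0 0 0 0" --pt "1 -0.005 0 0 0 0 0" --pt "1 0 0 0 0 0 0"

```text
clock: 7.55
tool_pos: [443.5, -230.1, 161.0]
tool_rot: [0.988, 0.153, 0.0, 0.0]
contact_force: [-0.9, 0.3, -1.7]
gripper_width: 8.4
gripper_force: 30.0
```

Run:
```python
from h import *
C=cam("wrist"); im=bot.capture("wrist"); np.savez("v2.npz",im=im,R=C[2],t=C[3])
cv2.imwrite("pics/w5.png",cv2.resize(im[0:160,200:440],None,fx=3,fy=3,interpolation=cv2.INTER_CUBIC))
h=cv2.cvtColor(im,cv2.COLOR_BGR2HSV); y=cv2.inRange(h,(25,180,150),(35,255,255))
ys,xs=np.where(y[:150]); P=np.c_[xs,ys].astype(np.float32); print("yellow",cv2.fitEllipse(cv2.convexHull(P)))
print(bot.get_obs()["tool_pos"])
```

```text
yellow ((320.8988342285156, 1.7922000885009766), (58.09436798095703, 66.21002960205078), 3.4647884368896484)
[ 443.95136761 -230.08040427  160.93874138]
```

View pics/w5.png

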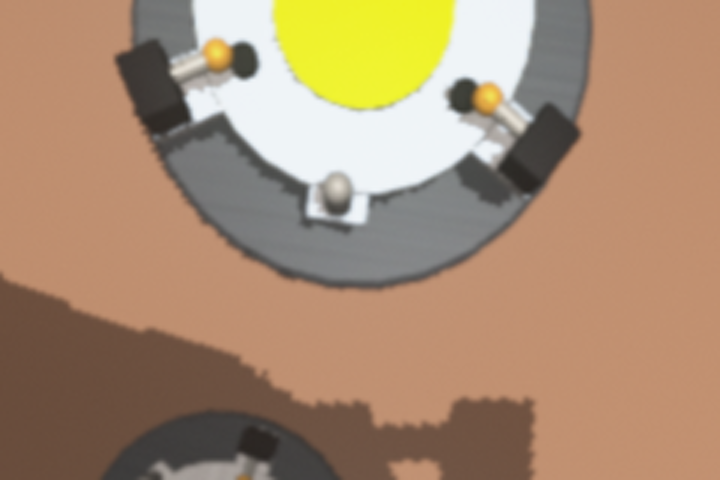

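The crop shows the lamp cut off at the top, so I was too far back. The balls are at crop (217,54) and (487,97), the pin at (337,192). I'm moving forward.

jog_arm --pt "1 0.02 0 0 0 0 0" --pt "1 0.03 0 0 0 0 0" --pt "1 0.012 0 0 0 0 0" --pt "1 0 0 0 0 0 0" --pt "1 0 0 0 0 0 0"

```text
clock: 8.22
tool_pos: [502.5, -211.1, 160.2]
tool_rot: [0.988, 0.153, -0.0, -0.0]
contact_force: [1.1, 0.5, -0.8]
gripper_width: 8.7
gripper_force: 30.0
```

Run:
```python
from h import *
C=cam("wrist"); im=bot.capture("wrist"); np.savez("v3.npz",im=im,R=C[2],t=C[3])
cv2.imwrite("pics/w6.png",cv2.resize(im[0:190,220:420],None,fx=3,fy=3,interpolation=cv2.INTER_CUBIC))
h=cv2.cvtColor(im,cv2.COLOR_BGR2HSV); y=cv2.inRange(h,(25,180,150),(35,255,255))
ys,xs=np.where(y[:160]); P=np.c_[xs,ys].astype(np.float32); print("yellow",cv2.fitEllipse(cv2.convexHull(P)))
print(bot.get_obs()["tool_pos"])
b=cv2.inRange(h,(12,120,100),(24,255,255)); n,l,s,c=cv2.connectedComponentsWithStats(b[:190])
print([(c[i].round(1),s[i,4]) for i in range(1,n) if s[i,4]>5 and 220<c[i][0]<420])
```

```text
yellow ((320.93017578125, 84.79459381103516), (54.718048095703125, 57.7805290222168), 4.770477294921875)
[ 502.44601232 -211.23578507  160.42226017]
[(array([329.3,  28.5]), np.int32(65)), (array([275.2, 103.3]), np.int32(54)), (array([359.7, 116.2]), np.int32(52))]
```

View pics/w6.png

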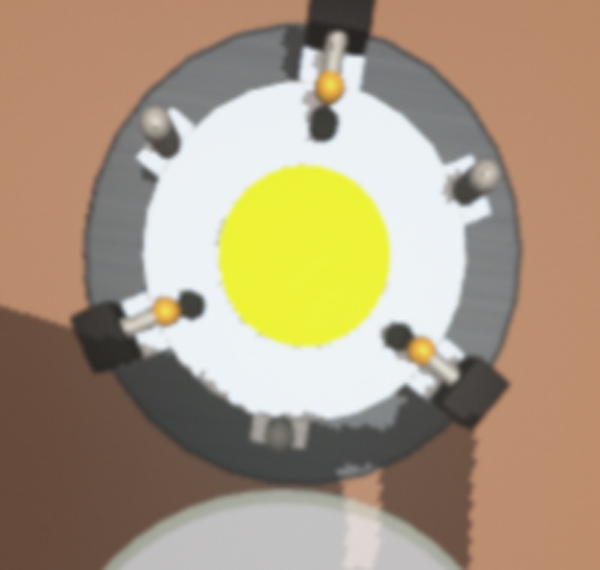

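Crop shows all three balls at (328,85), (165,310), (421,350), with the dark pads just inside them. The three pins are at (155,122), (484,175), (278,430).

Run:
```python
from h import *
from scipy.optimize import least_squares
K,k,_,_=cam("wrist")
V=[np.load(f"v{i}.npz") for i in (2,3)]; Cs=[(K,k,v["R"],v["t"]) for v in V]
h=cv2.cvtColor(V[0]["im"],cv2.COLOR_BGR2HSV); b=cv2.inRange(h,(12,120,100),(24,255,255)); n,l,s,c=cv2.connectedComponentsWithStats(b[:60])
v2=[c[i] for i in range(1,n) if s[i,4]>20 and 250<c[i][0]<400]; print(v2)
cr=lambda p:np.array(p)/3+[220-.33,-.33]
balls=np.array([(329.3,28.5),(275.2,103.3),(359.7,116.2)])
pads=np.array([cr(p) for p in [(322,123),(190,304),(398,335)]])
pins=np.array([cr(p) for p in [(484,170),(155,117),(278,430)]])
ang=np.array([0,120,240])
def pts(p,r,dz,off=0):
    a=np.radians(ang+off)+p[2]; return np.c_[p[0]+r*np.cos(a),p[1]+r*np.sin(a),np.full(3,p[3]+dz)]
def f(p,use):
    e=[proj(Cs[1],pts(p,40,10))-balls]
    if 2 in use: e.append(proj(Cs[0],pts(p,40,10)[1:])-np.array(sorted(v2,key=lambda q:q[0])))
    if 1 in use: e.append(proj(Cs[1],pts(p,34,0))-pads)
    return np.concatenate(e).ravel()
for use in ((),(1,),(2,),(1,2)):
    r=least_squares(f,[590,-188,0.2,30],args=(use,)); print(use,r.x.round(2),np.abs(r.fun).max().round(2),r.fun.round(1)[:6])
p=r.x
for a in (0,60,180,300): print(proj(Cs[1],pts(p,46,20,60)).round(1)[0] if a==60 else "",end=" ")
print(pins)
# base outline
im=V[1]["im"]; t=np.radians(np.arange(0,360,45))
print(proj(Cs[1],np.c_[p[0]+68*np.cos(t),p[1]+68*np.sin(t),np.full(8,10)]).round(0).tolist())
o=bot.get_obs();print(o["tool_pos"],rel([p[0],p[1],o["tool_pos"][2]]))
```

```text
[array([272.47887324,  18.07042254]), array([361.42857143,  32.44285714])]
() [ 5.8937e+02 -1.8916e+02  1.6000e-01  4.2790e+01] 0.18 [ 0.   0.2 -0.2 -0.1  0.2 -0.1]
(1,) [ 5.8935e+02 -1.8904e+02  1.6000e-01  4.2130e+01] 0.37 [-0.3  0.4 -0.2 -0.  -0.  -0.2]
(2,) [ 5.8952e+02 -1.8907e+02  1.6000e-01  4.2250e+01] 0.53 [-0.   0.1 -0.2 -0.3  0.  -0.3]
(1, 2) [ 5.8944e+02 -1.8900e+02  1.6000e-01  4.2140e+01] 0.44 [-0.2  0.2 -0.2 -0.2 -0.1 -0.3]
 [273.   41.7]   [[381.00333333  56.33666667]
 [271.33666667  38.67      ]
 [312.33666667 143.00333333]]
[[344.0, 10.0], [285.0, 15.0], [249.0, 64.0], [256.0, 123.0], [299.0, 158.0], [352.0, 154.0], [389.0, 111.0], [388.0, 51.0]]
[ 502.44601232 -211.23578507  160.42226017] [ 0.0896  0.0051 -0.    ]
```

jog_arm --pt "1 0.02 0.001 0 0 0 0" --pt "1 0.03 0.002 0 0 0 0" --pt "1 0.03 0.002 0.01 0 0 0" --pt "1 0.009 0.0005 0.03 0 0 0" --pt "1 0 0 0.03 0 0 0" --pt "1 0 0 0.008 0 0 0" --pt "1 0 0 0 0 0 0" --pt "1 0 0 0 0 0 0"

```text
clock: 9.28
tool_pos: [590.5, -189.7, 84.1]
tool_rot: [0.988, 0.153, 0.001, 0.0]
contact_force: [-0.1, -0.0, -0.7]
gripper_width: 8.7
gripper_force: 30.0
```

Run:
```python
from h import *
C=cam("wrist"); im=bot.capture("wrist"); 
o=bot.get_obs(); R=Ro.from_quat(o["tool_rot"]).as_matrix(); p=o["tool_pos"]
print(o["clock"],p,np.degrees(np.arccos(-R[2,2])),o["contact_force"],o["moment"],rel([589.4,-189,p[2]]))
t=np.radians(np.arange(-50,55,4))
# glass top-outer rim: tool x fwd offset 0.5, z: top face 1.6 beyond TCP, widest at 5..6 mm above underside
for r,z,col in ((40,1.6,(0,0,255)),(42,4,(0,255,0))):
    P=(R@np.c_[.5+r*np.cos(t),r*np.sin(t),np.full(len(t),z)].T).T+p
    q=proj(C,P)
    cv2.polylines(im,[np.round(q*16).astype(np.int32)],False,col,1,shift=4) if col[2] else None
cv2.imwrite("pics/w7.png",cv2.resize(im[60:250,210:430],None,fx=3.5,fy=3,interpolation=cv2.INTER_CUBIC))
```

```text
9.325 [ 590.45159144 -189.69826005   84.0750377 ] 0.13669553138152948 [-0.63130983  0.13993264 -1.31457691] [-0.06890766 -0.08648554  0.00298661] [-0.0008 -0.001  -0.    ]
```

View pics/w7.png

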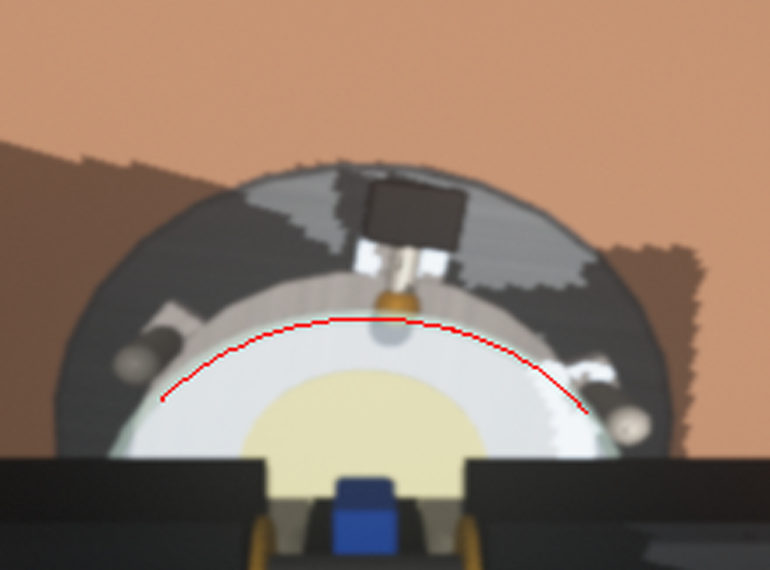

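The overlay matches the glass rim well, so the held-glass offset is right. Pin tops are at crop (130,362) and (628,425). I'll refine the centring from them.

Run:
```python
from h import *
from scipy.optimize import least_squares
K,k,_,_=cam("wrist"); v=np.load("v3.npz"); C3=(K,k,v["R"],v["t"])
def pin(cx,cy,yaw,r,z): 
    a=np.radians([-60,60,180])+yaw; return np.c_[cx+r*np.cos(a),cy+r*np.sin(a),np.full(3,z)]
pins=np.array([(155,122),(484,175),(278,432)])/3+[220-.33,-.33]; pins=pins[[1,0,2]]
r=least_squares(lambda q:(proj(C3,pin(q[2],q[3],.16,q[0],61.5))-pins).ravel(),[46,61,589.4,-189]); print(r.x,r.fun.round(1))
rp=r.x[0]
A=[];T=[]
for i in range(6):
    A.append(bot.get_obs()["tool_pos"]); bot.capture("wrist")
p=np.mean(A,0); print(p,np.std(A,0))
c=bot.get_calibration("wrist"); o=bot.get_obs(); W=np.eye(4); W[:3,:3]=Ro.from_quat(o["tool_rot"]).as_matrix(); W[:3,3]=p
M=np.linalg.inv(W@np.array(c["T_tool_cam"])); C=(K,k,M[:3,:3],M[:3,3])
px=np.array([(628/3.5,425/3),(130/3.5,362/3)])+[210,60]-.3
for z in (60,62):
    s=least_squares(lambda q:(proj(C,pin(q[0],q[1],.16,rp,z)[:2])-px).ravel(),[589,-189]); print(z,s.x,s.fun.round(1), W[:3,:3].T@np.r_[s.x-p[:2],0])
print("balls:",W[:3,:3].T@(np.array([589.4,-189,p[2]])-p))
```

```text
[  47.45051363 3179.29596929  589.61271381 -189.02422625] [-0.5 -0.3  0.4 -0.2  0.2  0.6]
[ 590.11454402 -189.64664932   83.6798409 ] [0.23220276 0.0420246  0.31424019]
60 [ 588.51614612 -188.85497204] [-2.2 -0.6  2.1  0.4] [-1.28476143e+00 -1.23734211e+00 -1.15852458e-03]
62 [ 588.9327901  -188.70281942] [-1.4 -0.5  1.4  0.3] [-8.41622731e-01 -1.25659367e+00 -8.53843207e-04]
balls: [-4.85948017e-01 -8.32215569e-01 -5.15702454e-04]
```

jog_arm --pt "1 -0.0011 -0.0007 0 0 0 0" --pt "1 0 0 0.005 0 0 0" --pt "1 0 0 0.005 0 0 0" --pt "1 0 0 0 0 0 0"

```text
clock: 10.12
tool_pos: [587.8, -189.2, 71.7]
tool_rot: [0.988, 0.153, -0.001, -0.0]
contact_force: [0.1, 0.3, -0.8]
gripper_width: 8.9
gripper_force: 30.0
```

jog_arm --pt "1 0 0 0.002 0 0 0" --pt "1 0 0 0.002 0 0 0" --pt "1 0 0 0 0 0 0"

```text
clock: 10.5
tool_pos: [588.2, -189.2, 68.4]
tool_rot: [0.988, 0.153, -0.0, -0.0]
contact_force: [0.0, 0.0, -1.0]
gripper_width: 8.7
gripper_force: 30.0
```

jog_arm --pt "1 0 0 0.002 0 0 0" --pt "1 0 0 0.001 0 0 0" --pt "1 0 0 0 0 0 0"

```text
clock: 10.88
tool_pos: [588.3, -189.3, 65.6]
tool_rot: [0.988, 0.153, 0.0, 0.0]
contact_force: [-0.1, -0.8, -0.5]
gripper_width: 8.6
gripper_force: 30.0
```

jog_arm --pt "1 0 0 0.001 0 0 0" --pt "1 0 0 0.001 0 0 0" --pt "1 0 0 0 0 0 0"

```text
clock: 11.25
tool_pos: [588.7, -189.2, 63.8]
tool_rot: [0.988, 0.153, 0.0, 0.0]
contact_force: [1.5, 0.1, 0.4]
gripper_width: 8.7
gripper_force: 30.0
```

jog_arm --pt "1 0 0 0.001 0 0 0" --pt "1 0 0 0.0005 0 0 0" --pt "1 0 0 0 0 0 0"

```text
clock: 11.62
tool_pos: [588.9, -189.4, 62.7]
tool_rot: [0.988, 0.153, 0.001, 0.0]
contact_force: [0.7, 0.4, 5.7]
gripper_width: 8.9
gripper_force: 30.0
```

jog_arm --pt "1 0 0 0.001 0 0 0" --pt "1 0 0 0.0005 0 0 0" --pt "1 0 0 0 0 0 0"

```text
clock: 12.0
tool_pos: [588.7, -189.2, 60.9]
tool_rot: [0.988, 0.153, 0.0, 0.0]
contact_force: [0.5, -0.7, 4.2]
gripper_width: 8.8
gripper_force: 30.0
```

jog_arm --pt "1 0 0 0.001 0 0 0" --pt "1 0 0 0.0005 0 0 0" --pt "1 0 0 0 0 0 0"

```text
clock: 12.38
tool_pos: [587.7, -189.1, 58.4]
tool_rot: [0.988, 0.153, -0.001, -0.0]
contact_force: [1.1, 0.4, -0.7]
gripper_width: 8.9
gripper_force: 30.0
```

jog_arm --pt "1 0 0 0.001 0 0 0" --pt "1 0 0 0.0005 0 0 0" --pt "1 0 0 0 0 0 0"

```text
clock: 12.75
tool_pos: [587.8, -189.2, 57.1]
tool_rot: [0.988, 0.153, -0.0, -0.0]
contact_force: [0.8, -1.2, -3.6]
gripper_width: 8.8
gripper_force: 30.0
```

Run:
```python
from h import *
o=bot.get_obs(); print(o["tool_pos"],o["contact_force"],o["moment"])
```

```text
[ 587.83696293 -189.19718897   57.08257762] [ 0.80156079 -1.18876587 -3.62120347] [-0.23936002 -0.17580348  0.02409446]
```

jog_arm --pt "1 0 0 0.001 0 0 0" --pt "1 0 0 0.0005 0 0 0" --pt "1 0 0 0 0 0 0"

```text
clock: 13.12
tool_pos: [588.1, -189.2, 55.8]
tool_rot: [0.988, 0.153, -0.0, -0.0]
contact_force: [0.1, 0.3, -4.1]
gripper_width: 8.8
gripper_force: 30.0
```

jog_arm --pt "1 0 0 0.001 0 0 0" --pt "1 0 0 0.0005 0 0 0" --pt "1 0 0 0 0 0 0"

```text
clock: 13.5
tool_pos: [588.3, -189.2, 54.5]
tool_rot: [0.988, 0.153, 0.0, -0.0]
contact_force: [1.0, -0.2, -2.7]
gripper_width: 8.6
gripper_force: 30.0
```

jog_arm --pt "1 0 0 0.0005 0 0 0" --pt "1 0 0 0.0005 0 0 0" --pt "1 0 0 0 0 0 0"

```text
clock: 13.88
tool_pos: [588.4, -189.2, 53.6]
tool_rot: [0.988, 0.153, 0.0, 0.0]
contact_force: [0.7, -0.4, -1.6]
gripper_width: 8.4
gripper_force: 30.0
```

jog_arm --pt "1 0 0 0.0005 0 0 0" --pt "1 0 0 0 0 0 0"

```text
clock: 14.12
tool_pos: [588.4, -189.2, 53.6]
tool_rot: [0.988, 0.153, 0.0, 0.0]
contact_force: [-2.3, 0.5, 3.0]
gripper_width: 8.9
gripper_force: 30.0
```

jog_arm --pt "1 0 0 0.0005 0 0 0" --pt "1 0 0 0 0 0 0"

```text
clock: 14.38
tool_pos: [588.4, -189.2, 53.5]
tool_rot: [0.988, 0.153, 0.0, 0.0]
contact_force: [-4.2, 2.2, 7.9]
gripper_width: 8.5
gripper_force: 30.0
```

jog_arm --pt "1 0 0 0.0005 0 0 0" --pt "1 0 0 0 0 0 0"

```text
clock: 14.62
tool_pos: [588.4, -189.2, 53.5]
tool_rot: [0.988, 0.153, 0.0, 0.0]
contact_force: [-4.4, 1.9, 11.6]
gripper_width: 9.0
gripper_force: 30.0
```

It turned hard at about 12 N, roughly 10 mm below first contact. One slight further press, then release.

jog_arm --pt "1 0 0 0.0004 0 0 0" --pt "1 0 0 0 0 0 0"

```text
clock: 14.88
tool_pos: [588.4, -189.2, 53.4]
tool_rot: [0.988, 0.153, 0.0, 0.0]
contact_force: [-5.8, 2.5, 14.5]
gripper_width: 8.8
gripper_force: 30.0
```

Run:
```python
from h import *
o=bot.get_obs(); print(o["tool_pos"],o["contact_force"],o["moment"])
```

```text
[ 588.43147513 -189.24600177   53.42238557] [-5.76313131  2.50610864 14.46201428] [1.09315287 2.0704272  0.01463657]
```

jog_arm --pt "1 -0.0005 -0.0004 0 0 0 0" --pt "1 0 0 0 0 0 0" --pt "1 0 0 0 0 0 0"

```text
clock: 15.25
tool_pos: [588.4, -189.2, 53.4]
tool_rot: [0.988, 0.153, 0.001, 0.0]
contact_force: [-3.8, 1.9, 12.0]
gripper_width: 8.6
gripper_force: 30.0
```

jog_arm --pt "1 -0.0008 -0.0006 0 0 0 0" --pt "1 0 0 0.0003 0 0 0" --pt "1 0 0 0 0 0 0"

```text
clock: 15.62
tool_pos: [588.4, -189.2, 53.4]
tool_rot: [0.988, 0.153, 0.002, 0.001]
contact_force: [-0.5, 0.0, 11.4]
gripper_width: 8.5
gripper_force: 30.0
```

Run:
```python
from h import *
o=bot.get_obs(); print(o["tool_pos"],o["contact_force"],o["moment"])
```

```text
[ 588.37925215 -189.17546842   53.44956837] [-5.43209720e-01  4.15251453e-03  1.14356923e+01] [-0.08913976  0.72995428 -0.02709194]
```

jog_arm --pt "1 0 0 0.0005 0 0 0" --pt "1 0 0 0 0 0 0"

```text
clock: 15.88
tool_pos: [588.4, -189.2, 53.4]
tool_rot: [0.988, 0.153, 0.002, 0.001]
contact_force: [-3.2, 0.2, 15.9]
gripper_width: 8.5
gripper_force: 30.0
```

jog_arm --pt "1 0 0 -0.001 0 0 0" --pt "1 0 0 -0.0012 0 0 0" --pt "0.72 0 0 0 0 0 0" --pt "0.72 0 0 0 0 0 0" --pt "0.72 0 0 0 0 0 0" --pt "0.72 0 0 0 0 0 0"

```text
clock: 16.62
tool_pos: [586.6, -188.6, 52.9]
tool_rot: [0.988, 0.153, -0.0, -0.0]
contact_force: [0.1, -0.8, -0.7]
gripper_width: 24.5
gripper_force: 0.0
```

Released. I'll lift up 130 mm and back to look.

jog_arm --pt "0.72 0 0 -0.01 0 0 0" --pt "0.72 0 0 -0.02 0 0 0" --pt "0.72 0 0 -0.03 0 0 0" --pt "0.72 -0.02 0 -0.04 0 0 0" --pt "0.72 -0.03 0 -0.02 0 0 0" --pt "0.72 -0.03 0 0 0 0 0" --pt "0.72 0 0 0 0 0 0" --pt "0.72 0 0 0 0 0 0"

```text
clock: 17.62
tool_pos: [511.0, -212.9, 173.8]
tool_rot: [0.988, 0.153, 0.001, 0.0]
contact_force: [0.5, 0.2, 0.0]
gripper_width: 24.4
gripper_force: 0.0
```

Run:
```python
from h import *
C=cam("wrist"); im=bot.capture("wrist"); o=bot.get_obs(); print(o["clock"],o["tool_pos"])
tab(C,im,68)
h=cv2.cvtColor(im,cv2.COLOR_BGR2HSV); b=cv2.inRange(h,(12,120,100),(24,255,255)); n,l,s,c=cv2.connectedComponentsWithStats(b[:230])
for i in range(1,n):
    if s[i,4]>5 and 200<c[i][0]<440: q=ray(C,c[i],53); print(c[i].round(1),s[i,4],q.round(1),np.hypot(q[0]-589.4,q[1]+189).round(1))
cv2.imwrite("pics/w8.png",cv2.resize(im[0:190,210:430],None,fx=3.5,fy=3,interpolation=cv2.INTER_CUBIC))
```

```text
17.675 [ 511.10471097 -212.78795153  173.39686461]
tab [ 587.3 -188.3] [24.3  7.9] long axis yaw 17.9 n 312
[323.2  42.2] 55 [ 630.  -182.5   53. ] 41.1
[267.1 115.2] 45 [ 561.3 -154.6   53. ] 44.4
[354.6 127.8] 38 [ 574.  -229.1   53. ] 43.0
```

View pics/w8.png

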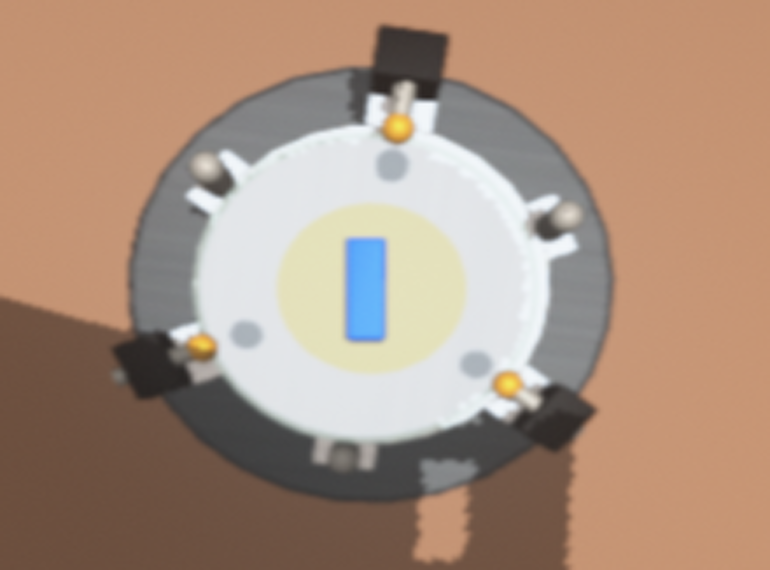

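All three balls sit over the rim, with the glass slightly shifted away from catch0. I'll measure the margin independently of arm-pose noise, using the pins at crop (205,165), (567,213), (342,457).

Run:
```python
from h import *
from scipy.optimize import least_squares
bot.capture("wrist"); A=[bot.get_obs()["tool_pos"]]
for i in range(5): bot.capture("wrist"); A.append(bot.get_obs()["tool_pos"])
print(np.mean(A,0).round(2),np.std(A,0).round(2))
K,k,R,t=C=cam("wrist"); o=bot.get_obs(); 
pins=np.array([(567,213),(205,165),(342,459)])/[3.5,3]+[210,0]-.3
a=np.radians([-60,60,180])+.16
def f(q): return (proj(C,np.c_[q[0]+47.45*np.cos(a),q[1]+47.45*np.sin(a),np.full(3,61.5)])-pins).ravel()
r=least_squares(f,[589,-189]); print(r.x,r.fun.round(1))
for p in ((323.2,42.2),(267.1,115.2),(354.6,127.8)):
    q=ray(C,p,52.2); print(q.round(1),"r",np.hypot(*(q[:2]-r.x)).round(2))
im=bot.capture("wrist"); tab(C,im,68)
```

```text
[ 510.93 -212.66  172.82] [0.15 0.02 0.15]
[ 589.0783786  -188.80534945] [-0.4  0.4  0.3 -0.1  0.  -0.4]
[ 629.4 -182.2   52.2] r 40.84
[ 560.8 -154.4   52.2] r 44.55
[ 573.5 -228.8   52.2] r 42.97
tab [ 587.2 -188.3] [24.9  7.2] long axis yaw 17.6 n 335
```

Catch0's margin is thin at about 0.8 mm, because the glass sits about 2 mm off-centre away from it. I'll regrip the tab and nudge the glass back to centre.

jog_arm --pt "0.72 0.03 0 0 0 0 0" --pt "0.72 0.03 0 0.02 0 0 0" --pt "0.72 0.02 0 0.035 0 0 0" --pt "0.72 0 0 0.035 0 0 0" --pt "0.72 0 0 0.018 0 0 0" --pt "0.72 0 0 0.007 0 0 0" --pt "0.72 0 0 0.002 0 0 0" --pt "0.72 0 0 0 0 0 0"

```text
clock: 19.02
tool_pos: [587.3, -188.7, 56.9]
tool_rot: [0.988, 0.153, 0.001, 0.0]
contact_force: [0.8, 0.0, 0.0]
gripper_width: 24.5
gripper_force: 0.0
```

jog_arm --pt "1 0 0 0 0 0 0" --pt "1 0 0 0 0 0 0" --pt "1 0 0 0 0 0 0" --force 20

```text
clock: 19.4
tool_pos: [587.1, -188.7, 56.7]
tool_rot: [0.988, 0.153, 0.0, 0.0]
contact_force: [-0.8, -0.3, 3.1]
gripper_width: 8.5
gripper_force: 20.0
```

jog_arm --pt "1 0.0006 0.0004 0 0 0 0" --pt "1 0.0006 0.0003 0 0 0 0" --pt "1 0.0005 0.0003 0 0 0 0" --pt "1 0 0 0 0 0 0" --pt "1 0 0 0 0 0 0"

```text
clock: 20.02
tool_pos: [587.2, -188.8, 56.6]
tool_rot: [0.988, 0.153, -0.001, -0.0]
contact_force: [-5.5, 3.5, 9.7]
gripper_width: 8.7
gripper_force: 20.0
```

jog_arm --pt "1 0 0 -0.001 0 0 0" --pt "1 0.0005 0.0002 0 0 0 0" --pt "1 0.0005 0.0002 0 0 0 0" --pt "1 0 0 0 0 0 0"

```text
clock: 20.52
tool_pos: [589.2, -189.2, 56.7]
tool_rot: [0.988, 0.153, -0.001, -0.0]
contact_force: [-2.5, 1.1, -0.5]
gripper_width: 8.6
gripper_force: 20.0
```

Run:
```python
from h import *
o=bot.get_obs(); print(o["tool_pos"],o["contact_force"],o["moment"])
```

```text
[ 589.24503671 -189.21680884   56.7296076 ] [-2.50786556  1.06302492 -0.46981867] [0.23511351 1.13938829 0.08419097]
```

jog_arm --pt "1 -0.0004 -0.0002 0.001 0 0 0" --pt "1 0 0 0 0 0 0"

```text
clock: 20.78
tool_pos: [589.3, -189.2, 56.7]
tool_rot: [0.988, 0.153, 0.0, 0.0]
contact_force: [-4.5, 1.5, 4.7]
gripper_width: 8.8
gripper_force: 20.0
```

jog_arm --pt "1 0 0 -0.001 0 0 0" --pt "1 0 0 0 0 0 0" --pt "0.72 0 0 0 0 0 0" --pt "0.72 0 0 0 0 0 0" --pt "0.72 0 0 0 0 0 0"

```text
clock: 21.4
tool_pos: [589.8, -189.1, 57.3]
tool_rot: [0.988, 0.153, 0.0, 0.0]
contact_force: [0.3, -0.0, -0.2]
gripper_width: 24.6
gripper_force: 0.0
```

jog_arm --pt "0.72 0 0 -0.01 0 0 0" --pt "0.72 0 0 -0.02 0 0 0" --pt "0.72 0 0 -0.03 0 0 0" --pt "0.72 -0.02 0 -0.04 0 0 0" --pt "0.72 -0.03 0 -0.02 0 0 0" --pt "0.72 -0.03 0 0 0 0 0" --pt "0.72 0 0 0 0 0 0" --pt "0.72 0 0 0 0 0 0"

```text
clock: 22.4
tool_pos: [513.6, -213.4, 177.8]
tool_rot: [0.988, 0.153, 0.001, 0.0]
contact_force: [0.0, 0.3, -0.2]
gripper_width: 24.2
gripper_force: 0.0
```

Run:
```python
from h import *
for i in range(3): bot.capture("wrist")
C=cam("wrist"); im=bot.capture("wrist"); o=bot.get_obs(); print(o["clock"],o["tool_pos"])
tab(C,im,68)
h=cv2.cvtColor(im,cv2.COLOR_BGR2HSV); b=cv2.inRange(h,(12,120,100),(24,255,255)); n,l,s,c=cv2.connectedComponentsWithStats(b[:230])
for i in range(1,n):
    if s[i,4]>5 and 200<c[i][0]<440: q=ray(C,c[i],52.2); print(c[i].round(1),s[i,4],q.round(1),np.hypot(q[0]-589.3,q[1]+189).round(1))
cv2.imwrite("pics/w9.png",cv2.resize(im[0:190,210:430],None,fx=3.5,fy=3,interpolation=cv2.INTER_CUBIC))
```

```text
22.6 [ 513.54755273 -213.08143576  176.76557041]
tab [ 589.2 -188.6] [24.6  8. ] long axis yaw 17.4 n 311
[322.4  43.2] 49 [ 632.3 -182.1   52.2] 43.6
[268.8 117.2] 43 [ 562.5 -156.1   52.2] 42.4
[352.7 130. ] 42 [ 574.2 -228.9   52.2] 42.6
```

View pics/w9.png

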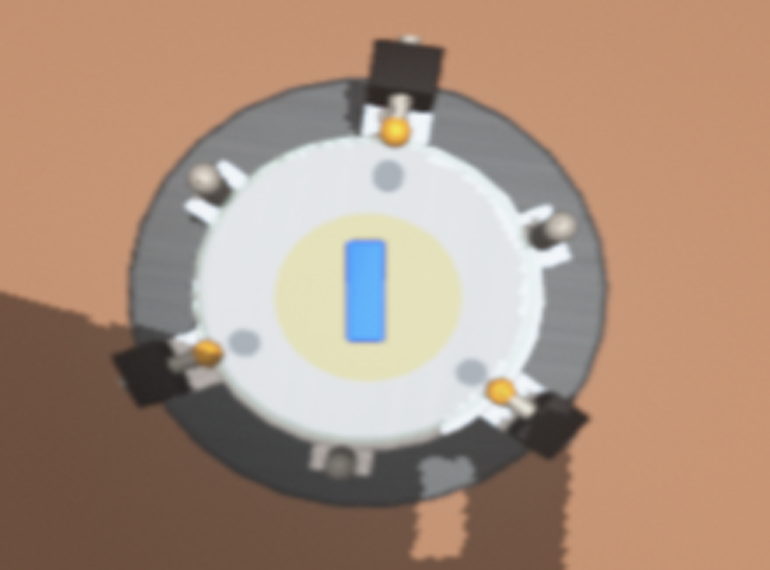

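The glass is now centred. All three balls are over its rim, pushed out about 3.6, 2.4 and 2.6 mm, and the gripper is clear. I'm handing in.

```bash
python3 -c "
from station import bot
print(bot.close_job())"
```

```text
the job is handed in; nothing more can be done
None
```

The lamp glass is seated tab up in the middle-sized lamp, within about 1 mm of centre, with all three catches over its rim (about 2.4 to 3.6 mm out by camera). It was pressed to about 16 N at most, released, and handed in at about 22.6 s; no verdict came back, and I did not re-measure its tilt or the bystanders afterwards.

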